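# Shut the bench centrifuge and wedge its front feet just clear

### The job

The front screw feet of the small bench centrifuge have to be adjusted. Gently lower its open lid until it is fully shut; then, with the lid shut, take the levelling wedge and slide it thin end first, flat on the bench, under the front edge between the two front feet until both front feet have just come off the bench (a few millimetres at most), the rear feet still standing where they were. Finish while still gripping the wedge there, with the weight of the front resting on it and your hand off the centrifuge, and do not disturb the other things on the bench.

Things in the scene. Friction and masses are not known exactly. Their poses are not given: they have to be found in the camera images.
- centrifuge: Small off-white bench centrifuge, 200 deep (x) x 190 wide (y), 100 high at the rear, 82 at the front, about 1.8 kg, free-standing. Origin: centre of its footprint at bench level. +x points from front to rear, +z up. The front is the low side with the sloping grey panel (display, keys); the hinge is at the rear. Raised at the front, it tips about its rear feet.
- front_edge (a point): Middle of the lower front edge of the case: x = -100, y = 0, z = 12 of the centrifuge. The edge is straight along y; the flat bottom of the case is 12 above the bench. Case and wedge are slippery (friction about 0.25); the weight on this edge is about 8 N, and sliding the loaded wedge takes 5 to 10 N.
- front_foot_left (a point): Centre of the underside of the front foot at x = -75, y = +70 of the centrifuge: its height is the gap between foot and bench, 0 at the start. All four feet (x = +-75, y = +-70) are rubber screw feet 12 high, 26 in diameter, that grip the bench well (friction about 1); 114 are free between the front feet.
- front_foot_right (a point): The same for the front foot at x = -75, y = -70 of the centrifuge.
- lid (a joint): Angle of the lid: 0 = shut, grows as it opens, at most 1.75 rad; starts 1.0 to 1.5 rad open. Stiff hinge (friction about 0.2 N m): the lid stays where it is left, must be pushed all the way down with a few N near its front, and does not spring back.
- lid_hinge (a point): Mid-point of the lid's hinge line, at x = +98, y = 0, z = 102 of the centrifuge; the hinge line runs along the centrifuge's y.
- lid_front (a point): Point on the middle of the lid's outer (upper) face, 150 from the hinge line; when shut it lies at x = -52, z = 126 of the centrifuge. Lid: slab 160 long from the hinge, 184 wide, 24 thick, hinged at its inner face, with a grey lip 70 wide, 10 thick reaching 18 beyond the front. Axes: +z outward normal of the outer face, -x from hinge to lip.
- wedge: Dark grey hard plastic wedge, 165 long (x) x 40 wide (y) x 27 high, 0.12 kg, loose on the bench. Origin: centre of its underside; +x points to the thin end, +z up. The ramp is 120 long and rises evenly from 3 high at the thin end to 27 (1 in 5); the other 45 (x = -37.5 to -82.5) is a flat-topped tail 27 high. The thin end points roughly towards the centrifuge's side.
- wedge_tip (a point): Middle of the thin end of the wedge at its underside (x = +82.5 of the wedge). The ramp meets the centrifuge's front edge when this point is 45 past that edge, underneath; each further 5 raise the edge by 1 and the front feet by about 0.85.
- wedge_tail (a point): Centre of the wedge's tail, half-way up (x = -60, z = 13.5 of the wedge): where to grip it across its 40 width.
- bench: The white bench top; its surface is at height 0 everywhere.
- bucket: Bystander: cream round bucket, 94 in diameter, 110 high, with blue cold packs inside. Origin: centre of its underside.
- label_roll: Bystander: white roll of labels lying flat, 84 in diameter, 40 high. Origin: centre of its underside.
- tube_rack: Bystander: white rack with small tubes, 70 (x) x 160 (y), 84 high. Origin: centre of its underside.
There are look-alikes about, which are no part of the job. Of the things like the wedge, leave any that is green or red; of the rest the larger one is meant.

How it is judged:
On the way, in this order (a step that is already met when the one before it is completed fails the run):
1. the lid is fully shut while the centrifuge still stands on all its feet (value of joint lid below 0.05 rad and height (world z) of each of front_foot_left, front_foot_right below 0.0008 m), for 0.2 s.
2. the wedge, held in the fingers and flat on the bench between the front feet, has lifted both front feet off the bench with the lid still shut (value of joint lid below 0.05 rad and height (world z) of each of front_foot_left, front_foot_right above 0.001 m and contact force between wedge and centrifuge above 3 N and contact force between wedge and bench above 3 N and contact force between wedge and the fingers above 3 N and angle between wedge's own z axis and vertical below 0.06 rad and y of wedge_tip in the frame of centrifuge between -0.042 and 0.042 m and x of wedge_tip in the frame of centrifuge above -0.09 m), for 0.3 s.
At the end, for the whole second after the job is handed in: Lid shut (0.05 rad); both front feet 1 to 6 mm off the bench, rear feet on it; centrifuge at rest within 30 mm of its place, not touched by the robot; wedge flat on the bench, between the front feet, bearing over 3 N and still gripped with over 3 N (all of step 2 and height (world z) of each of front_foot_left, front_foot_right below 0.006 m and contact force between centrifuge and the arm below 0.5 N and contact force between centrifuge and the fingers below 0.5 N and contact force between centrifuge and bench above 3 N and distance of centrifuge from where it was at the start of the episode below 0.03 m and linear speed of each of centrifuge, wedge below 0.01 m/s); the arm keeps its last pose, push and grip.
It fails at once if the lid is slammed (falls shut faster than 3.5 rad/s) (velocity of joint lid below -3.5 rad/s).
It fails at once if the centrifuge is levered up: a front foot more than 15 mm above the bench (height (world z) of any of front_foot_left, front_foot_right above 0.015 m).
It fails at once if the centrifuge is shoved more than 50 mm along the bench (distance of centrifuge from where it was at the start of the episode above 0.05 m).
It fails at once if a bystander (bucket, label roll, tube rack) is moved more than 25 mm or tipped (distance of any of bucket, label_roll, tube_rack from where it was at the start of the episode above 0.025 m or angle between any of bucket, label_roll, tube_rack's own z axis and vertical above 0.3 rad).
It also fails if it takes over 64 s, if anything falls off the work surface, if the arm or the gripper's body presses on something with over 40 N, if the wrist force passes 120 N, or if a joint passes its speed limit or range.

### The arm

A 6-joint arm with a two-finger parallel gripper is mounted at the origin on the work surface. World frame = base frame: x ahead of the robot, y to its left, z up, the work surface at z = 0. Lengths are in m, angles in rad, forces in N, time in s.
With the tool pointing down it reaches from about 0.225 to 0.875 m from the base axis. Payload 3.4 kg.
Tool frame: the origin (TCP) lies at the very end of the fingers, on their centre line; the grasp point (between the pads) lies 19 mm behind it; z points along the fingers, y is the direction in which the jaws open and shut (so a half turn about z gives the same grasp; the last joint's range is limited). The gripper opens to 85 mm and grips with 20 to 120 N. Pads are 22 mm wide; open, the fingers measure 114 mm over their backs; the gripper's body (76 mm by 85 mm) begins 54 mm behind the grasp point. The pads swing forward as they close: fully open they stand 13 mm farther back than shut.
Start: joints at [0.999, 0.276, 1.505, -0, 1.361, -0.121], TCP at [0.251, 0.518, 0.206] pointing down, gripper open.
Joint ranges: [-2.89, 2.89], [-0.75, 2.08], [0.22, 2.7], [-1.18, 4.32], [0.11, 2.71], [-2.7, 2.7]. Speed limits (rad/s): [2.57, 2.57, 3.14, 3.14, 3.14, 3.14].

### API

Orientations are given as a unit quaternion [w, x, y, z].
In Python, from rig import get_state, get_image, calibration, sign_off gives the robot as it stands. The module is installed in compiled form; this text tells all that it offers.
- The arm moves only by the tool drive_tool, never from a script. Its argument "targets" is one flat list of numbers, 7 for each row, row after row: the turn, a rotation vector about the tool's x, y, z in degrees, then the shift along the tool's x, y, z in mm, then the opening, from 0 (shut) to 1 (fully open). In form: [wx, wy, wz, tx, ty, tz, fingers, wx, wy, wz, tx, ty, tz, fingers, ...]. A call has 1 to 12 rows; each row shifts and turns the commanded pose from where the row before left it, along the tool's axes as they then stand; what a row does not reach is not made up. A row lasts 1/8 s, in which the tool goes at most 62.5 mm and 10.7 degrees, less where a joint would pass 70% of its speed; a pose out of reach is approached as far as the arm can. A call is refused whole if a number of a shift passes 62.5 or a number of a turn 10.7, either way. A call with a gripper value outside its range is refused whole. The fingers move at their own pace and stop on an object; "grip_force" is the grip in N (left out, the last holds). Time passes only in rows, so rows that do not move let the fingers close. It gives the time, the measured TCP pose, the force and the opening at its end, in the units of the state.
- get_state(): the state, without advancing time (a new reading comes with each control period).
- get_image(name): name is "scene" or "side" or "wrist"; returns the picture (400x640x3 uint8, red, green, blue); there is no depth.
- calibration(name): a dict with "mtx" (3x3 intrinsics, pixels), "world_to_cam" (4x4, takes a point from world to camera coordinates); the wrist camera has in their place "hand_eye" (4x4, takes a point from camera to tool coordinates, whose origin is the TCP and whose axes are the flange's). Camera axes: x right, y down, z forward; pixel columns grow to the right and rows downward; lengths in m; the calibration is good to about 2 mm. A picture is of the moment at which its call begins: read the wrist's pose just before it. calibration takes no time and is no camera call.
- sign_off(): hands the job in, once; it reports no verdict.
The state is a dict: "clock": time; "qpos": joint angles; "qd": joint speeds; "effort": joint torques, N m; "position": TCP position; "ee_rot": TCP orientation; "contact_force": force on the tool from outside, world axes, zero at the start; "moment": the same for the moment, N m; "width": finger opening in m.
Only numpy, scipy, OpenCV 4.12 (cv2) and the standard library are available. Lean on these libraries where they do the work, as an engineer would, in place of code of your own. Each camera call takes 0.05 s, during which the arm holds its last target.

## Working session

There is one attempt and no reset: what is moved stays moved. The work goes in short steps, Python scripts to look and compute and a tool call to move; the robot and the scene stay as the last step left them, time stands still between calls to the robot, and variables do not carry over. Pictures are saved under pics/ and viewed, and the job is handed in when it is done.

Besides the shell and the picture viewer there is one more tool, called after "Request:" in YAML: its name, and indented under it one key for each argument. drive_tool: Moves the arm, as the interface text tells. Its arguments: {"type":"object","properties":{"targets":{"type":"array"},"grip_force":{"type":"number"}},"required":["targets"]}

```bash
mkdir -p pics
cat > h.py <<'E'
import numpy as np,cv2
from rig import *
def snap(n,f):
    im=get_image(n); cv2.imwrite('pics/'+f+'.png',im[:,:,::-1]); return im
E
python3 - <<'E'
from h import *
s=get_state();print(s)
for n in('scene','side','wrist'):
    snap(n,n+'0')
    c=calibration(n);print(n,{k:np.round(v,4).tolist() if not isinstance(v,str) else v for k,v in c.items()})
E
```

```text
{'clock': 0.0, 'qpos': array([ 9.98959774e-01,  2.76608176e-01,  1.50617003e+00, -2.51555363e-05,
        1.36071375e+00, -1.21004997e-01]), 'qd': array([ 0.00034832, -0.00069624,  0.00088398, -0.00016985,  0.00032325,
        0.0008706 ]), 'effort': array([ 7.77232817e-04, -4.16778874e+01, -2.45799208e+01,  3.60557333e-04,
        1.10162873e-02, -3.34661408e-06]), 'position': array([0.25022453, 0.51703263, 0.20501756]), 'ee_rot': array([-3.10870048e-04,  2.23508972e-01,  9.74701409e-01, -8.97411690e-04]), 'contact_force': array([-1.07881758,  0.14993608,  1.36373208]), 'moment': array([-0.01493496,  0.04078625,  0.00460772]), 'width': 0.08567258868790958}
scene {'mtx': [[480.3285, 0.0, 321.4109], [0.0, 480.3285, 203.4982], [0.0, 0.0, 1.0]], 'world_to_cam': [[0.7011, 0.7131, -0.0011, -0.3651], [0.5459, -0.5376, -0.6426, -0.267], [-0.4588, 0.4499, -0.7662, 1.7633], [0.0, 0.0, 0.0, 1.0]]}
side {'mtx': [[480.3467, 0.0, 314.1049], [0.0, 480.3467, 189.9934], [0.0, 0.0, 1.0]], 'world_to_cam': [[-0.1304, -0.9914, -0.0086, 0.0068], [-0.6084, 0.0869, -0.7889, 0.4209], [0.7829, -0.0976, -0.6145, 0.6632], [0.0, 0.0, 0.0, 1.0]]}
wrist {'mtx': [[335.0409, 0.0, 317.1825], [0.0, 335.0409, 197.3095], [0.0, 0.0, 1.0]], 'hand_eye': [[0.0001, -0.947, -0.3213, 0.0837], [1.0, 0.0003, -0.0005, -0.0001], [0.0006, -0.3213, 0.947, -0.1675], [0.0, 0.0, 0.0, 1.0]]}
```

View pics/scene0.png

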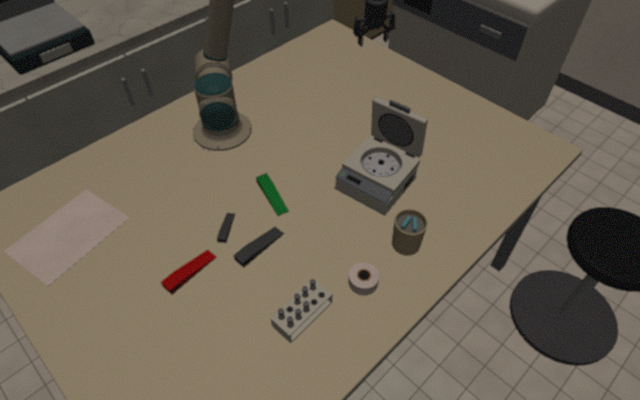

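View pics/side0.png

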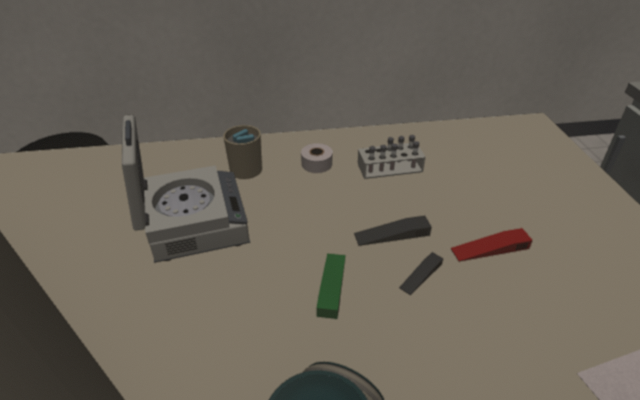

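View pics/wrist0.png

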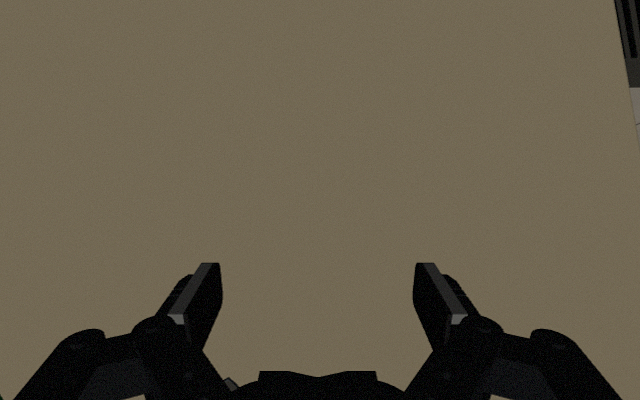

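Candidates are: large dark grey wedge (scene 259,246 / side 393,231), small dark one (scene 227,227 / side 422,272), green (272,194) and red (188,271). I choose the large dark grey one. Next come close crops.

Run:
```python
import cv2
a=cv2.imread('pics/side0.png');b=cv2.imread('pics/scene0.png')
def c(im,x0,x1,y0,y1,k,f):
    o=cv2.resize(im[y0:y1,x0:x1],None,fx=k,fy=k,interpolation=cv2.INTER_CUBIC)
    o=cv2.convertScaleAbs(o,alpha=1.5,beta=10)
    for x in range((x0+9)//10*10,x1,10):
        cv2.line(o,((x-x0)*k,0),((x-x0)*k,5 if x%50 else 14),(0,0,255),1)
        if x%20==0: cv2.putText(o,str(x),((x-x0)*k,24),0,.4,(0,0,255),1)
    for y in range((y0+9)//10*10,y1,10):
        cv2.line(o,(0,(y-y0)*k),(6,(y-y0)*k),(0,0,255),1)
        if y%20==0: cv2.putText(o,str(y),(8,(y-y0)*k+4),0,.4,(0,0,255),1)
    cv2.imwrite('pics/'+f+'.png',o)
c(a,110,260,110,260,4,'c1')
c(a,340,450,200,300,6,'c2')
c(b,325,435,90,220,4,'c3')
c(b,210,300,215,275,8,'c4')
```

```text
(no output)
```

View pics/c1.png

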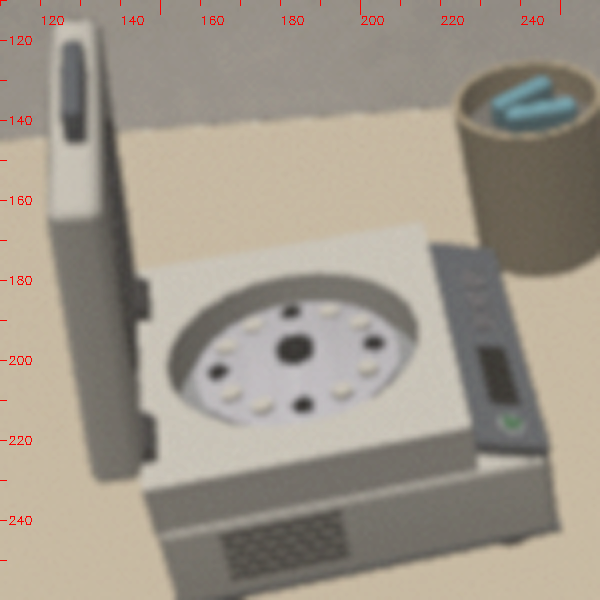

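View pics/c2.png

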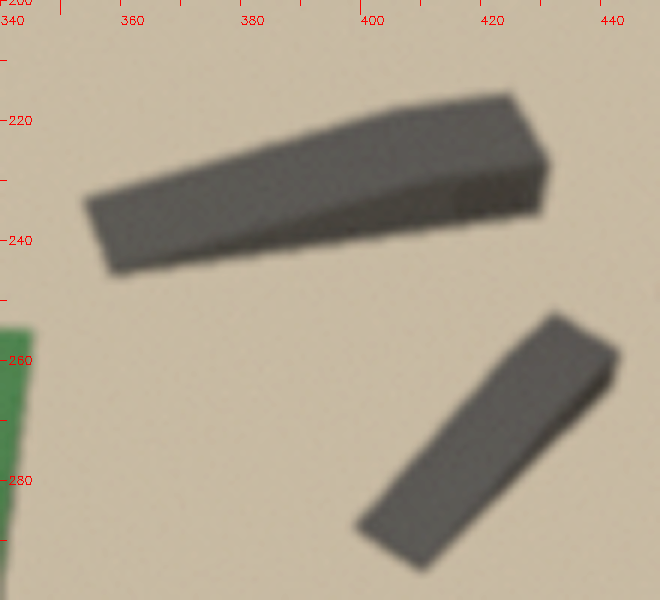

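View pics/c3.png

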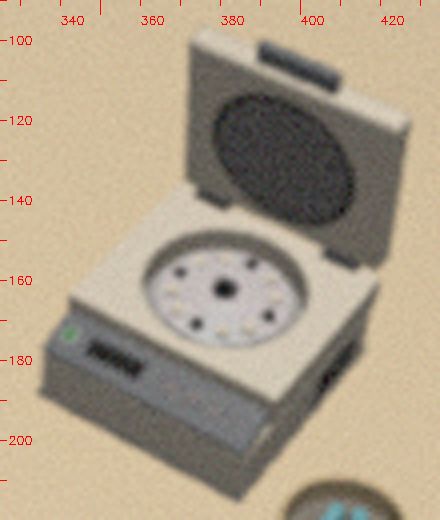

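View pics/c4.png

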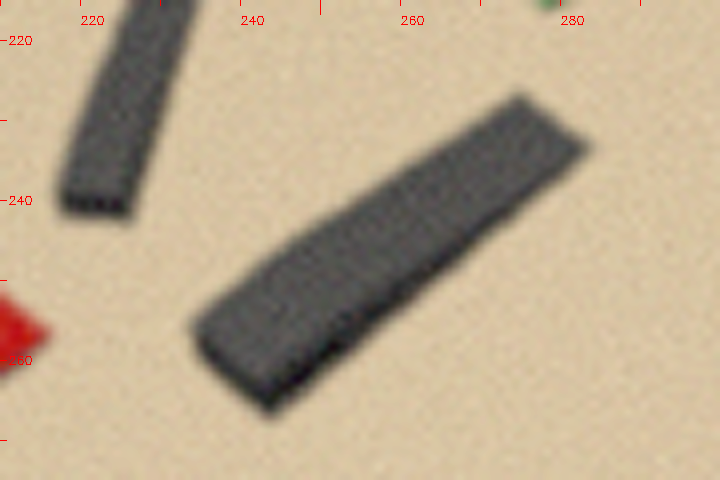

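Large dark wedge is confirmed: thin end at side (354,233)-(359,246), tail at (425,216)-(431,235), and clearly bigger than the other dark one. I'll fit poses from corners in both views.

```bash
cat > fit.py <<'E'
from h import *
from scipy.optimize import least_squares
C={n:calibration(n) for n in('scene','side')}
def proj(n,P):
    c=C[n];P=np.atleast_2d(P);q=P@c['world_to_cam'][:3,:3].T+c['world_to_cam'][:3,3]
    u=q@c['mtx'].T;return u[:,:2]/u[:,2:]
def R(t):c,s=np.cos(t),np.sin(t);return np.array([[c,-s,0],[s,c,0],[0,0,1]])
def tri(a,b):
    A=[]
    for n,(u,v) in(('scene',a),('side',b)):
        M=C[n]['mtx']@C[n]['world_to_cam'][:3];A+=[u*M[2]-M[0],v*M[2]-M[1]]
    x=np.linalg.svd(np.array(A))[2][3];return x[:3]/x[3]
E
python3 - <<'E'
from fit import *
W=[('side',(354.2,233.3),(82.5,-20,3)),('side',(358.8,245.8),(82.5,20,0)),('side',(425.2,215.7),(-82.5,-20,27)),('side',(431.2,227.2),(-82.5,20,27)),('side',(430,235.5),(-82.5,20,0)),
('scene',(283.8,233.4),(82.5,-20,0)),('scene',(275,226.9),(82.5,20,3)),('scene',(234,256),(-82.5,20,27)),('scene',(243.5,267),(-82.5,-20,0))]
def f(p,O):
    return np.concatenate([proj(n,np.array(l)/1000@R(p[2]).T+[p[0],p[1],p[3]])[0]-px for n,px,l in O])
r=least_squares(f,[.45,-.1,1.57,0],args=(W,),loss='soft_l1');print('wedge',r.x,np.round(r.fun,1))
Cc=[('side',(249.5,242.5),(-100,95,12)),('side',(246.7,222.5),(-100,95,82)),('side',(233.7,172.5),(-100,-95,82)),
('scene',(335,188),(-100,95,12)),('scene',(385,215),(-100,-95,12)),('scene',(336.2,176.2),(-100,95,82)),('scene',(386.7,202.5),(-100,-95,82)),('side',(154.5,260),(100,95,12)),('scene',(415.5,178.7),(100,-95,12))]
r=least_squares(f,[.45,.3,1.57,0],args=(Cc,),loss='soft_l1');print('cent',r.x,np.round(r.fun,1).reshape(-1,2).tolist())
p=r.x
L=[('side',(123,115),(-160,-92,24)),('side',(134.2,115.5),(-160,-92,0)),('side',(122,164.2),(-160,92,24)),('side',(135,163.7),(-160,92,0)),
('scene',(376,96.7),(-160,92,24)),('scene',(372.5,101),(-160,92,0)),('scene',(427.5,120),(-160,-92,24)),('scene',(425.7,123.2),(-160,-92,0))]
def g(a):
    o=[]
    for n,px,l in L:
        x,y,z=l;t=a[0];X=x*np.cos(t)+z*np.sin(t)+98;Z=-x*np.sin(t)+z*np.cos(t)+102
        o.append(proj(n,np.array([X,y,Z])/1000@R(p[2]).T+[p[0],p[1],0])[0]-px)
    return np.concatenate(o)
q=least_squares(g,[1.2]);print('lid',q.x,np.round(q.fun,1).reshape(-1,2).tolist())
def m(n,x,y,z):print(n,np.round(np.array([x,y,z])/1000@R(p[2]).T+[p[0],p[1],0],4))
m('front',-100,0,12);m('hinge',98,0,102);m('lidfront shut',-52,0,126)
for nm,a,b,h in(('bucket',(409,213),(243,136),.11),('roll',(364,272),(317,152),.04),('rack',(303,290),(391,150),.08)):
    print(nm,np.round(tri(a,b),3))
E
```

```text
wedge [ 4.95308771e-01 -2.33275230e-01  1.63280098e+00 -1.59166568e-03] [-0.5 -0.3 -0.5  0.6 -0.3 -0.5  0.5 -0.3 -0.1  0.4  0.1  0.6 -0.4 -0.4
 -1.  -0.6  0.   1.4]
cent [ 5.78405314e-01  1.94803085e-01  1.71885731e+00 -6.61778527e-04] [[0.1, 0.8], [-0.2, -3.5], [-0.6, -4.3], [-0.3, 1.4], [-0.7, 2.0], [-1.0, -1.6], [-0.0, -0.1], [-0.3, 2.5], [1.1, 0.4]]
lid [1.4649184] [[0.4, -2.1], [1.6, -3.2], [-1.4, -2.4], [0.1, -2.9], [0.4, -1.5], [-0.4, -1.2], [2.1, -1.2], [-0.3, 0.5]]
front [0.5932 0.0959 0.012 ]
hinge [0.5639 0.2917 0.102 ]
lidfront shut [0.5861 0.1434 0.126 ]
bucket [0.775 0.088 0.12 ]
roll [ 0.788 -0.102  0.043]
rack [ 0.723 -0.277  0.076]
```

Request:
drive_tool:
  targets: [0, 0, 9.3, 0, 0, -16, 0, 0, 0, 9.3, 0, 0, -16, 0, 0, 0, 9.3, 0, 0, -16, 0, 0, 0, 9.3, 0, 0, -16, 0, 0, 0, 9.3, 0, 0, -16, 0, 0, 0, 9.2, 0, 0, -16, 0]
  grip_force: 60

```text
clock: 0.9
position: [0.2504, 0.5174, 0.302]
ee_rot: [0.0, 0.655, 0.756, -0.0]
contact_force: [0.5, 0.3, 0.2]
width: 0.0001
```

Request:
drive_tool:
  targets: [0, 0, 0, -27, 34, 0, 0, 0, 0, 0, -27, 35, 0, 0, 0, 0, 0, -27, 35, 0, 0, 0, 0, 0, -27, 35, 0, 0, 0, 0, 0, -27, 35, 0, 0, 0, 0, 0, -27, 35, 0, 0, 0, 0, 0, -27, 34, 0, 0, 0, 0, 0, -27, 34, 0, 0]

```text
clock: 1.9
position: [0.5573, 0.3439, 0.3014]
ee_rot: [-0.0, 0.653, 0.757, -0.0]
contact_force: [-0.4, 0.4, 1.5]
width: -0.0
```

Run:
```python
from h import *
s=get_state();print(s['position'],s['ee_rot'],s['qpos'],s['contact_force'])
a=snap('side','s1');b=snap('scene','sc1')
o=np.hstack([cv2.resize(a[60:260,60:260],None,fx=2,fy=2),cv2.resize(b[20:220,290:490],None,fx=2,fy=2)]);cv2.imwrite('pics/m1.png',o[:,:,::-1])
```

```text
[0.55734267 0.3438764  0.3014487 ] [-2.56996353e-04  6.52966150e-01  7.57386991e-01 -2.93726118e-04] [4.46508552e-01 3.69356341e-01 1.13588397e+00 2.35668892e-04
 1.63709665e+00 2.98716184e-01] [-0.41879913  0.4231125   1.5358174 ]
```

View pics/m1.png

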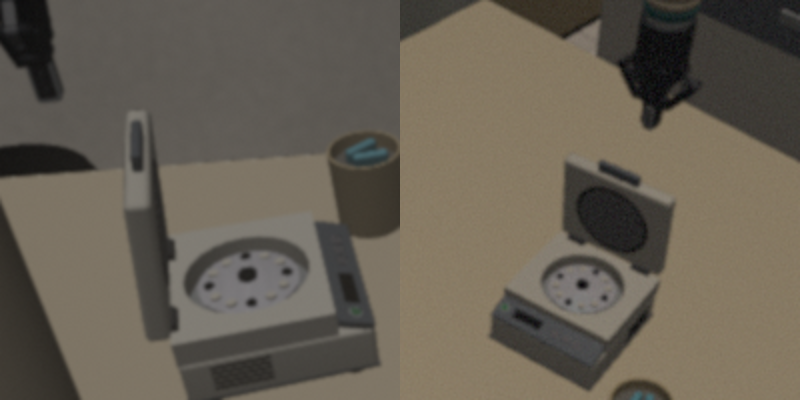

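Run:
```python
import numpy as np
r=140;px,pz=150.5,244
for t in np.arange(1.44,-.05,-.08):
    x=98-r*np.cos(t)+24*np.sin(t)+11;z=102+r*np.sin(t)+24*np.cos(t)
    print(round(t,2),round(x),round(z),'tx %.0f tz %.0f'%(x-px,-(z-pz)));px,pz=round(x),round(z)
```

```text
1.44 115 244 tx -36 tz 0
1.36 103 244 tx -12 tz 0
1.28 92 243 tx -11 tz 1
1.2 81 241 tx -11 tz 2
1.12 70 238 tx -11 tz 3
1.04 59 235 tx -11 tz 3
0.96 48 230 tx -11 tz 5
0.88 38 225 tx -10 tz 5
0.8 29 219 tx -9 tz 6
0.72 20 212 tx -9 tz 7
0.64 11 205 tx -9 tz 7
0.56 3 197 tx -8 tz 8
0.48 -4 188 tx -7 tz 9
0.4 -11 179 tx -7 tz 9
0.32 -16 169 tx -5 tz 10
0.24 -21 159 tx -5 tz 10
0.16 -25 148 tx -4 tz 11
0.08 -29 137 tx -4 tz 11
-0.0 -31 126 tx -2 tz 11
```

Request:
drive_tool:
  targets: [0, 0, 0, 0, 0, 19, 0, 0, 0, 0, 0, 0, 19, 0, 0, 0, 0, 0, 0, 19, 0]

```text
clock: 2.38
position: [0.5554, 0.3451, 0.2441]
ee_rot: [-0.0, 0.653, 0.758, -0.0]
contact_force: [-0.9, -0.1, -0.7]
width: 0.0002
```

Request:
drive_tool:
  targets: [0, 0, 0, -12, 0, 0, 0, 0, 0, 0, -12, 0, 0, 0, 0, 0, 0, -12, 0, 0, 0, 0, 0, 0, -12, 0, 0, 0, 0, 0, 0, -11, 0, 1, 0, 0, 0, 0, -11, 0, 2, 0, 0, 0, 0, -11, 0, 3, 0, 0, 0, 0, -11, 0, 3, 0]

```text
clock: 3.38
position: [0.5701, 0.253, 0.2357]
ee_rot: [0.0, 0.653, 0.757, 0.0]
contact_force: [1.1, 1.4, 2.0]
width: -0.0002
```

Run:
```python
from h import *
s=get_state();print(s['position'],s['contact_force'])
a=snap('side','s2');b=snap('scene','sc2')
o=np.hstack([cv2.resize(a[60:260,60:260],None,fx=2,fy=2),cv2.resize(b[20:220,290:490],None,fx=2,fy=2)]);cv2.imwrite('pics/m2.png',o[:,:,::-1])
```

```text
[0.570062   0.25299793 0.23568479] [1.07419183 1.41950147 1.98632909]
```

View pics/m2.png

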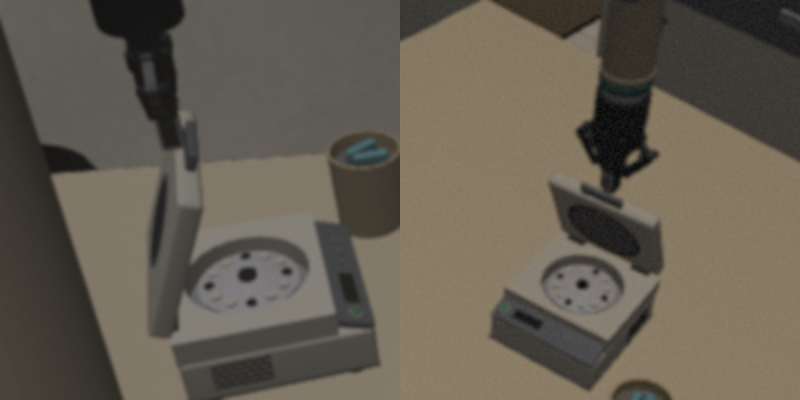

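The fist is behind the lid's outer face. The lid is following (about 1.1 rad) and the case hasn't moved.

Request:
drive_tool:
  targets: [0, 0, 0, -11, 0, 5, 0, 0, 0, 0, -10, 0, 5, 0, 0, 0, 0, -9, 0, 6, 0, 0, 0, 0, -9, 0, 7, 0, 0, 0, 0, -9, 0, 7, 0, 0, 0, 0, -8, 0, 8, 0, 0, 0, 0, -7, 0, 9, 0, 0, 0, 0, -7, 0, 9, 0]

```text
clock: 4.47
position: [0.5802, 0.1838, 0.1794]
ee_rot: [-0.0, 0.653, 0.757, 0.0]
contact_force: [0.0, 0.1, 0.6]
width: 0.0001
```

Request:
drive_tool:
  targets: [0, 0, 0, -5, 0, 10, 0, 0, 0, 0, -5, 0, 10, 0, 0, 0, 0, -4, 0, 10, 0, 0, 0, 0, -4, 0, 10, 0]

```text
clock: 4.97
position: [0.5827, 0.1666, 0.139]
ee_rot: [-0.0, 0.653, 0.757, -0.0]
contact_force: [0.1, 0.5, 1.9]
width: -0.0003
```

Run:
```python
from h import *
s=get_state();print(s['position'],s['contact_force'])
a=snap('side','s3');b=snap('scene','sc3')
o=np.hstack([cv2.resize(a[60:260,60:260],None,fx=2,fy=2),cv2.resize(b[20:220,290:490],None,fx=2,fy=2)]);cv2.imwrite('pics/m3.png',o[:,:,::-1])
```

```text
[0.58272802 0.16656114 0.1389994 ] [0.09914436 0.49021439 1.93175704]
```

View pics/m3.png

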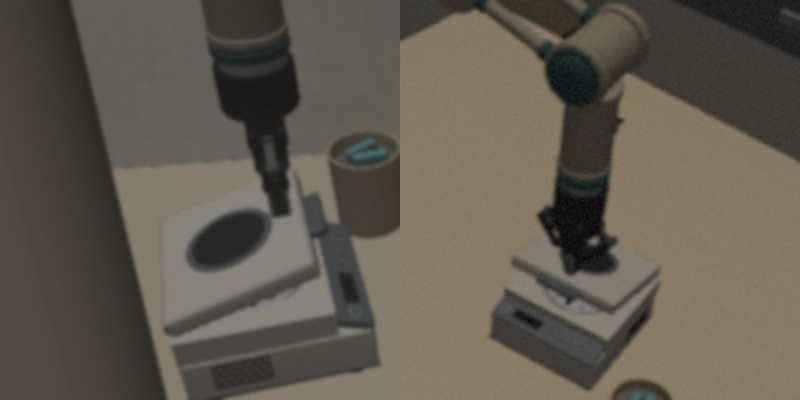

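Lid is nearly closed, with a small gap still visible. I'll press down gently until the force rises.

Request:
drive_tool:
  targets: [0, 0, 0, -2, 0, 5, 0, 0, 0, 0, -1, 0, 5, 0, 0, 0, 0, 0, 0, 3, 0]

```text
clock: 5.45
position: [0.5834, 0.1637, 0.1268]
ee_rot: [0.0, 0.653, 0.757, 0.0]
contact_force: [0.7, -1.2, 1.5]
width: -0.0002
```

Request:
drive_tool:
  targets: [0, 0, 0, 0, 0, 1, 0, 0, 0, 0, 0, 0, 1, 0, 0, 0, 0, 0, 0, 0, 0]

```text
clock: 5.82
position: [0.5833, 0.1639, 0.1249]
ee_rot: [-0.0, 0.653, 0.757, 0.0]
contact_force: [1.3, 0.7, 1.1]
width: 0.0004
```

Request:
drive_tool:
  targets: [0, 0, 0, 0, 0, 1, 0, 0, 0, 0, 0, 0, 1, 0, 0, 0, 0, 0, 0, 0, 0]

```text
clock: 6.2
position: [0.5833, 0.1638, 0.1228]
ee_rot: [-0.0, 0.653, 0.757, 0.0]
contact_force: [-0.8, -0.1, -0.1]
width: -0.0
```

Request:
drive_tool:
  targets: [0, 0, 0, 0, 0, 1, 0, 0, 0, 0, 0, 0, 0, 0]

```text
clock: 6.45
position: [0.5833, 0.1638, 0.1218]
ee_rot: [-0.0, 0.653, 0.757, 0.0]
contact_force: [-0.3, -0.3, -0.1]
width: 0.0002
```

Run:
```python
from h import *
s=get_state();print(s['position'],s['contact_force'])
a=snap('side','s4');b=snap('scene','sc4');w=snap('wrist','w4')
o=np.hstack([cv2.resize(a[130:270,120:260],(400,400)),cv2.resize(b[90:220,325:455],(400,400))]);cv2.imwrite('pics/m4.png',o[:,:,::-1])
```

```text
[0.58326292 0.16377354 0.12182792] [-0.33079976 -0.31990506 -0.14104618]
```

View pics/m4.png

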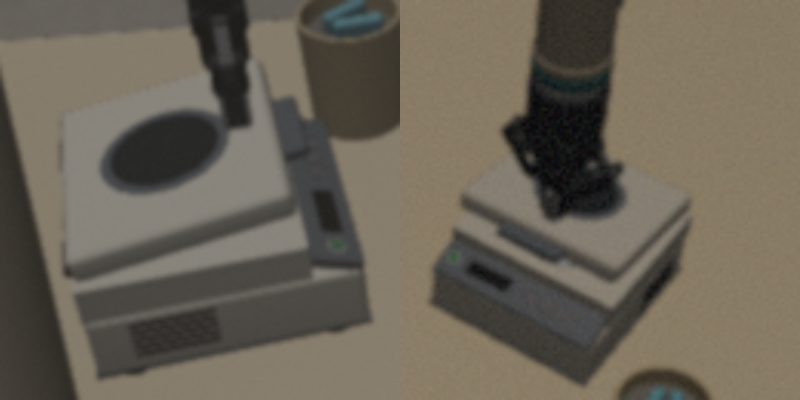

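View pics/w4.png

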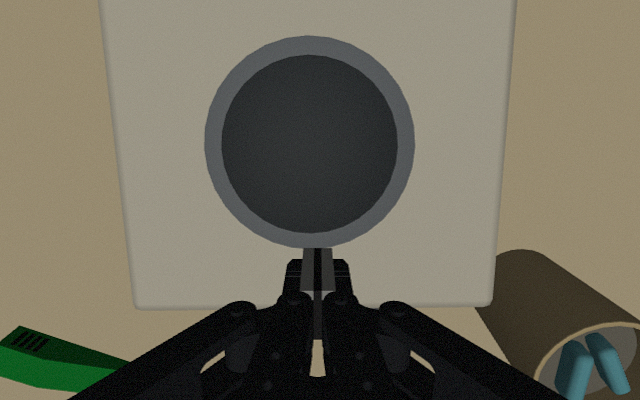

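Request:
drive_tool:
  targets: [0, 0, 0, 0, 0, 1, 0, 0, 0, 0, 0, 0, 1, 0, 0, 0, 0, 0, 0, 0, 0]

```text
clock: 6.98
position: [0.5833, 0.1638, 0.1198]
ee_rot: [-0.0, 0.653, 0.757, 0.0]
contact_force: [0.1, 0.1, 0.2]
width: 0.0001
```

Request:
drive_tool:
  targets: [0, 0, 0, 0, 0, 1, 0, 0, 0, 0, 0, 0, 1, 0, 0, 0, 0, 0, 0, 0, 0]

```text
clock: 7.35
position: [0.5833, 0.1638, 0.1178]
ee_rot: [-0.0, 0.653, 0.757, 0.0]
contact_force: [0.9, 0.3, 0.4]
width: 0.0001
```

Run:
```python
from fit import *
s=get_state();print(s['position'],s['contact_force'],proj('side',s['position']),proj('scene',s['position']))
a=snap('side','s5');b=snap('scene','sc5')
cv2.imwrite('pics/m5.png',cv2.convertScaleAbs(cv2.resize(a[140:260,120:260],None,fx=5,fy=5,interpolation=2)[:,:,::-1],alpha=1.5))
cv2.imwrite('pics/m6.png',cv2.convertScaleAbs(cv2.resize(b[110:220,325:445],None,fx=5,fy=5,interpolation=2)[:,:,::-1],alpha=1.5))
```

```text
[0.58326412 0.16381614 0.11779215] [0.92319464 0.30618981 0.36244397] [[205.76826423 184.11914419]] [[373.54612452 167.01746133]]
```

View pics/m5.png

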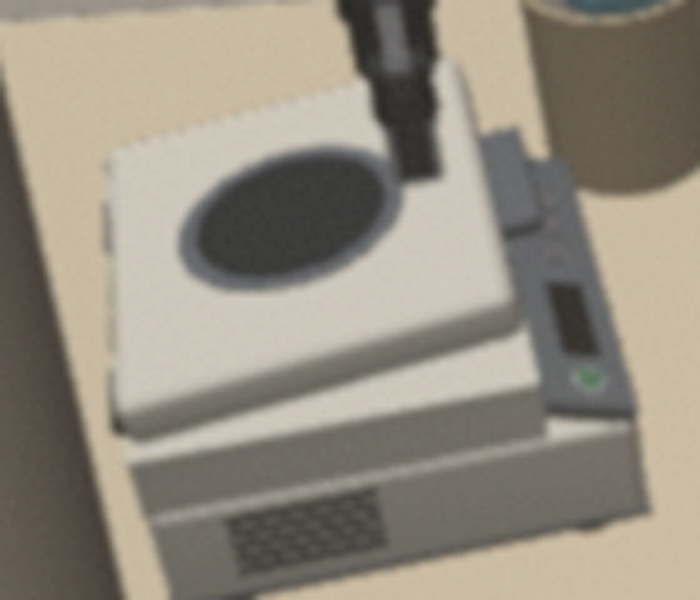

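View pics/m6.png

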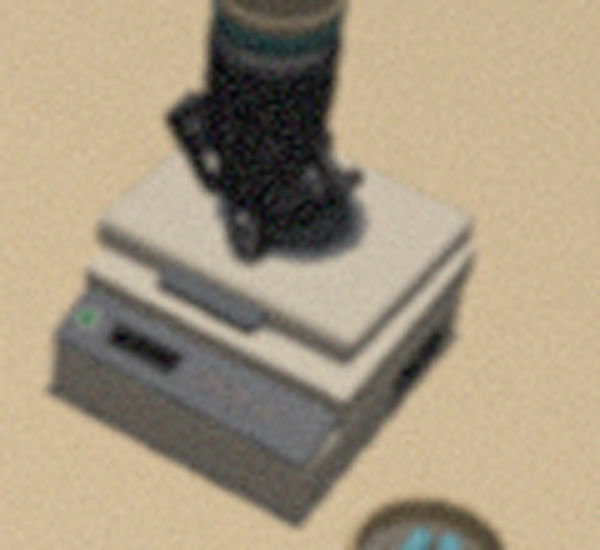

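Run:
```python
from fit import *
t=lambda a,b:print(np.round(tri(a,b),4), )
k=lambda p:(325+p[0]/5,110+p[1]/5)
m=lambda p:(120+p[0]/5,140+p[1]/5)
for n,a,b in(('tip',(245,260),(425,180)),('lid nearfront top',(103,220),(515,310)),('case nearfront top (z?)',(90,268),(545,390)),('front near bottom',(55,390),(645,515)),('panel front near top',(60,332),(635,418))):
    X=tri(k(a),m(b));print(n,np.round(X,4),np.round(proj('scene',X)-k(a),1),np.round(proj('side',X)-m(b),1))
```

```text
tip [0.5831 0.1627 0.1397] [[-0.1  0.1]] [[-0.2 -0.1]]
lid nearfront top [0.4962 0.126  0.1363] [[-0.8  0.6]] [[-1.4 -0.7]]
case nearfront top (z?) [0.4928 0.1192 0.0963] [[-0.9  0.7]] [[-1.5 -0.8]]
front near bottom [0.4992 0.085  0.014 ] [[-0.6  0.4]] [[-1.  -0.4]]
panel front near top [0.5008 0.0849 0.0694] [[-0.9  0.6]] [[-1.4 -0.7]]
```

Request:
drive_tool:
  targets: [0, 0, 0, 0, 0, 1, 0, 0, 0, 0, 0, 0, 1, 0, 0, 0, 0, 0, 0, 1, 0, 0, 0, 0, 0, 0, 0, 0]

```text
clock: 7.95
position: [0.5833, 0.1638, 0.1148]
ee_rot: [-0.0, 0.653, 0.757, 0.0]
contact_force: [-0.2, -0.3, 0.7]
width: 0.0001
```

Run:
```python
from fit import *
s=get_state();print(s['position'],s['contact_force'])
a=snap('side','s6')
s4=cv2.imread('pics/s4.png')[:,:,::-1];s5=cv2.imread('pics/s5.png')[:,:,::-1]
f=lambda a:cv2.convertScaleAbs(cv2.resize(a[140:260,120:260],None,fx=3,fy=3,interpolation=2)[:,:,::-1],alpha=1.5)
cv2.imwrite('pics/m7.png',np.vstack([np.hstack([f(s4),f(a)])]))
d=lambda p,q:cv2.absdiff(cv2.GaussianBlur(p,(5,5),0),cv2.GaussianBlur(q,(5,5),0))
cv2.imwrite('pics/d7.png',cv2.convertScaleAbs(cv2.resize(d(s4,a)[120:270,110:270],None,fx=4,fy=4),alpha=4))
```

```text
[0.58327042 0.1638058  0.11479741] [-0.20618162 -0.33862376  0.71959974]
```

View pics/m7.png

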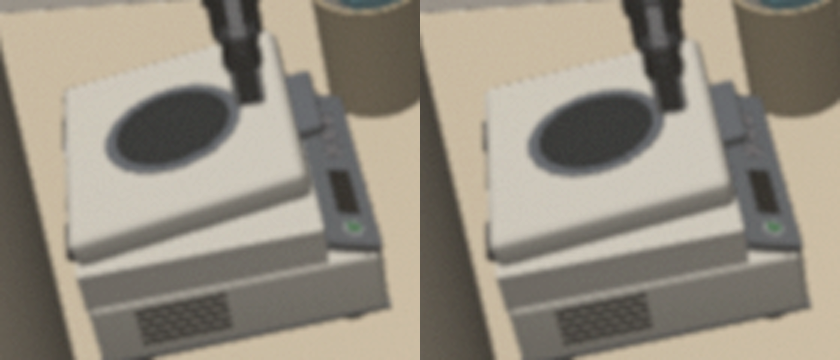

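View pics/d7.png

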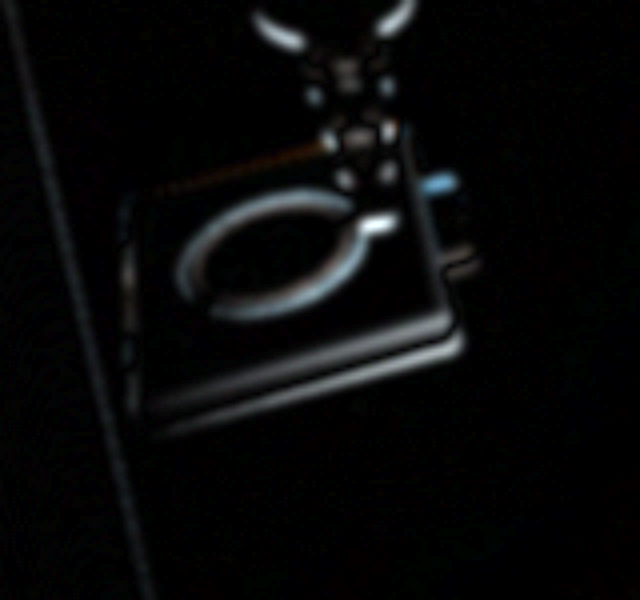

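The lid is moving with the finger, and the gap at the front is shrinking. I'll keep pushing down to the stop.

Request:
drive_tool:
  targets: [0, 0, 0, 0, 0, 1, 0, 0, 0, 0, 0, 0, 1, 0, 0, 0, 0, 0, 0, 1, 0, 0, 0, 0, 0, 0, 1, 0, 0, 0, 0, 0, 0, 0, 0]

```text
clock: 8.62
position: [0.5833, 0.1638, 0.1108]
ee_rot: [-0.0, 0.653, 0.757, 0.0]
contact_force: [-0.1, -0.6, -0.7]
width: -0.0
```

Request:
drive_tool:
  targets: [0, 0, 0, 0, 0, 1, 0, 0, 0, 0, 0, 0, 1, 0, 0, 0, 0, 0, 0, 0, 0]

```text
clock: 9.0
position: [0.5832, 0.1638, 0.1088]
ee_rot: [-0.0, 0.653, 0.757, 0.0]
contact_force: [0.2, 0.1, 0.5]
width: 0.0001
```

Request:
drive_tool:
  targets: [0, 0, 0, 0, 0, 1, 0, 0, 0, 0, 0, 0, 0, 0]

```text
clock: 9.25
position: [0.5833, 0.1638, 0.1079]
ee_rot: [-0.0, 0.653, 0.757, 0.0]
contact_force: [-0.1, 0.5, -0.1]
width: 0.0
```

Request:
drive_tool:
  targets: [0, 0, 0, 0, 0, 1, 0, 0, 0, 0, 0, 0, 0.5, 0, 0, 0, 0, 0, 0, 0, 0]

```text
clock: 9.62
position: [0.5833, 0.1638, 0.1063]
ee_rot: [-0.0, 0.653, 0.757, 0.0]
contact_force: [-0.0, -0.1, 0.8]
width: 0.0004
```

Request:
drive_tool:
  targets: [0, 0, 0, 0, 0, 1, 0, 0, 0, 0, 0, 0, 0.5, 0, 0, 0, 0, 0, 0, 0, 0]

```text
clock: 10.0
position: [0.5833, 0.1638, 0.1048]
ee_rot: [-0.0, 0.653, 0.757, 0.0]
contact_force: [0.4, -0.0, 0.1]
width: -0.0002
```

Request:
drive_tool:
  targets: [0, 0, 0, 0, 0, 1, 0, 0, 0, 0, 0, 0, 0.5, 0, 0, 0, 0, 0, 0, 0, 0]

```text
clock: 10.38
position: [0.5833, 0.1638, 0.1033]
ee_rot: [-0.0, 0.653, 0.757, 0.0]
contact_force: [0.2, 0.4, 0.4]
width: -0.0005
```

Run:
```python
from fit import *
s=get_state();print(s['position'],s['contact_force'],s['effort'])
a=snap('side','s8');b=snap('scene','sc8')
cv2.imwrite('pics/m8.png',np.hstack([cv2.convertScaleAbs(cv2.resize(a[140:260,120:260],None,fx=3,fy=3,interpolation=2)[:,:,::-1],alpha=1.5),cv2.convertScaleAbs(cv2.resize(b[100:220,325:445],None,fx=3,fy=3,interpolation=2)[:,:,::-1],alpha=1.5)]))
```

```text
[0.58327797 0.16382634 0.10332976] [0.19959824 0.40160001 0.40971629] [ 3.96730285e-02 -4.60883546e+01 -2.21492136e+01  2.25483987e-02
  1.26306602e-02  2.03588488e-04]
```

View pics/m8.png

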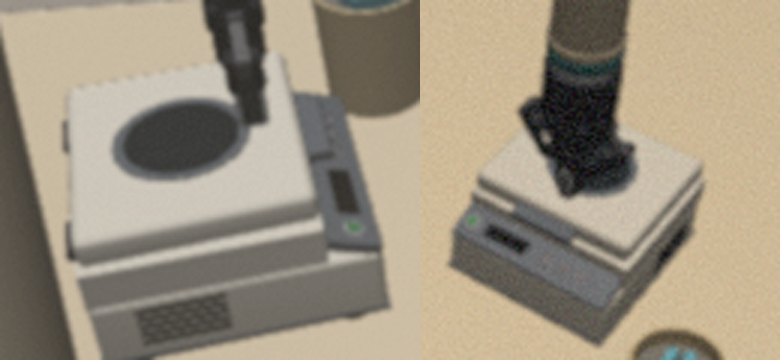

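Request:
drive_tool:
  targets: [0, 0, 0, 0, 0, 1, 0, 0, 0, 0, 0, 0, 1, 0, 0, 0, 0, 0, 0, 0, 0]

```text
clock: 10.85
position: [0.5832, 0.1638, 0.1013]
ee_rot: [-0.0, 0.653, 0.757, 0.0]
contact_force: [-0.2, -0.7, 0.7]
width: -0.0
```

Request:
drive_tool:
  targets: [0, 0, 0, 0, 0, 1, 0, 0, 0, 0, 0, 0, 0, 0]

```text
clock: 11.1
position: [0.5833, 0.1638, 0.1006]
ee_rot: [0.0, 0.653, 0.757, 0.0]
contact_force: [-0.4, -0.6, 2.7]
width: -0.0001
```

Request:
drive_tool:
  targets: [0, 0, 0, 0, 0, 1, 0, 0, 0, 0, 0, 0, 0, 0]

```text
clock: 11.35
position: [0.5833, 0.1637, 0.1006]
ee_rot: [0.0, 0.653, 0.757, 0.0]
contact_force: [-1.6, -1.6, 7.1]
width: -0.0001
```

Request:
drive_tool:
  targets: [0, 0, 0, 0, 0, 1, 0, 0, 0, 0, 0, 0, 0, 0]

```text
clock: 11.6
position: [0.5834, 0.1638, 0.1005]
ee_rot: [0.0, 0.653, 0.757, 0.001]
contact_force: [-2.8, -0.9, 11.2]
width: -0.0001
```

Firm stop at 11 N, so the lid is shut. I'll lift off, check it, and move over to the wedge.

Request:
drive_tool:
  targets: [0, 0, 0, 0, 0, -5, 0, 0, 0, 0, 0, 0, -35, 0, 0, 0, 0, 0, 0, -40, 0, 0, 0, 0, 0, 0, -40, 0.3, 0, 0, 0, -49, -17, 0, 1, 0, 0, 0, -49, -17, 0, 1, 0, 0, 0, -49, -17, 0, 1]

```text
clock: 12.48
position: [0.5542, 0.0097, 0.2182]
ee_rot: [0.0, 0.653, 0.758, 0.0]
contact_force: [0.9, -0.6, 0.5]
width: 0.0723
```

Request:
drive_tool:
  targets: [0, 0, 0, -49, -17, 0, 1, 0, 0, 0, -49, -17, 0, 1, 0, 0, 0, -49, -17, 0, 1, 0, 0, 0, -49, -16, 0, 1, 0, 0, 0, -49, -16, 0, 1, 0, 0, 0, -49, -16, 0, 1, 0, 0, 5, 0, 0, 25, 1, 0, 0, 0, 0, 0, 25, 1, 0, 0, 0, 0, 0, 0, 1]

```text
clock: 13.6
position: [0.4985, -0.2937, 0.1661]
ee_rot: [-0.003, 0.686, 0.728, -0.0]
contact_force: [0.1, 0.1, 0.9]
width: 0.0855
```

Run:
```python
from fit import *
s=get_state();print(s['position'],s['ee_rot'],s['contact_force'],s['width'])
w=snap('wrist','w9');a=snap('side','s9');b=snap('scene','sc9')
cv2.imwrite('pics/m9.png',np.hstack([cv2.convertScaleAbs(cv2.resize(a[140:260,120:260],None,fx=3,fy=3,interpolation=2)[:,:,::-1],alpha=1.5),cv2.convertScaleAbs(cv2.resize(b[100:220,325:445],None,fx=3,fy=3,interpolation=2)[:,:,::-1],alpha=1.5)]))
cv2.imwrite('pics/m10.png',cv2.resize(a[130:330,300:500],None,fx=3,fy=3)[:,:,::-1])
```

```text
[ 0.49850617 -0.29367039  0.16608393] [-2.62883329e-03  6.85519467e-01  7.28049543e-01 -1.11882475e-04] [0.08897779 0.14855121 0.91678355] 0.08550049665366886
```

View pics/m9.png

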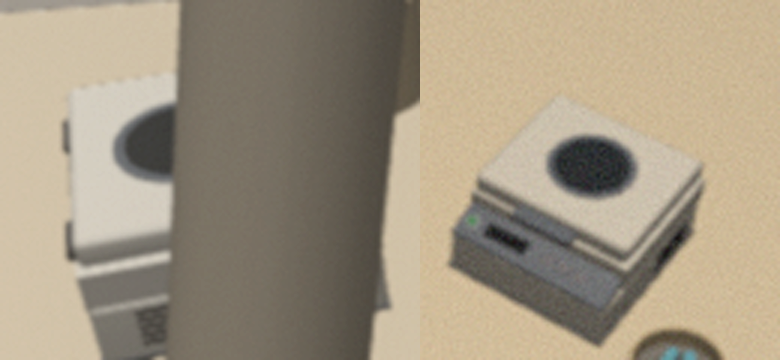

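View pics/w9.png

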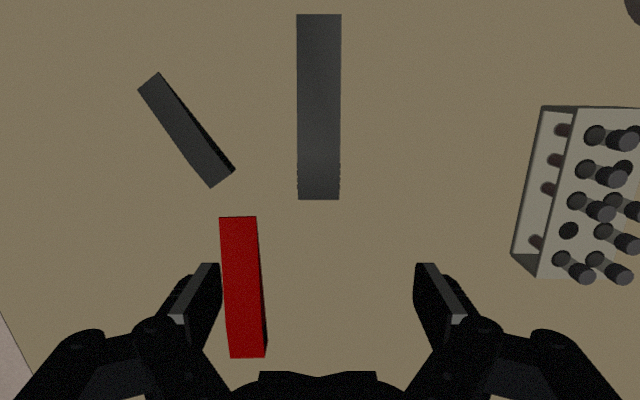

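View pics/m10.png

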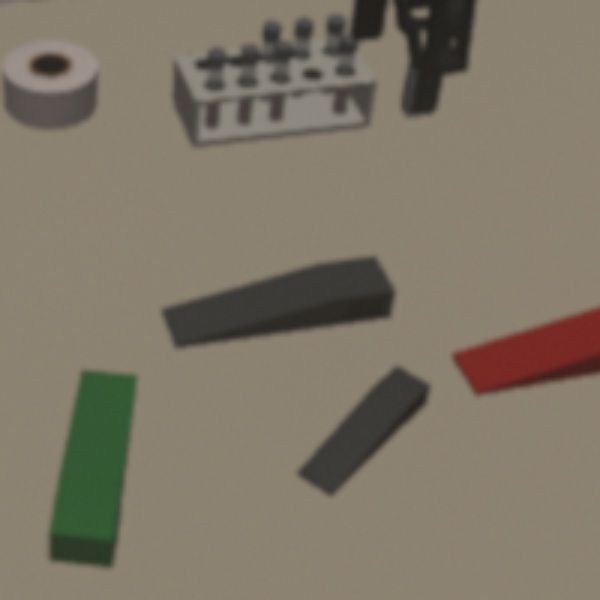

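```bash
cat >> fit.py <<'E'
from scipy.spatial.transform import Rotation as Ro
def wtool(s):
    q=s['ee_rot'];T=np.eye(4);T[:3,:3]=Ro.from_quat([q[1],q[2],q[3],q[0]]).as_matrix();T[:3,3]=s['position'];return T
CW=calibration('wrist')
def wray(s,px,z):
    T=wtool(s)@CW['hand_eye'];r=T[:3,:3]@np.linalg.inv(CW['mtx'])@[px[0],px[1],1];o=T[:3,3];return o+r*(z-o[2])/r[2]
def wproj(s,P):
    T=np.linalg.inv(wtool(s)@CW['hand_eye']);q=T[:3,:3]@np.array(P)+T[:3,3];u=CW['mtx']@q;return u[:2]/u[2]
E
python3 - <<'E'
from fit import *
s=get_state()
for n,px,z in(('tip L',(297,14),.003),('tip R',(341,14),.003),('tail L',(298,199),.027),('tail R',(339,199),.027),('tail L if z0',(298,199),0)):
    print(n,np.round(wray(s,px,z),4))
p=np.array([.4953,-.2333]);t=1.6328
for l in((82.5,20,3),(82.5,-20,3),(-82.5,20,27),(-82.5,-20,27)):
    P=np.array(l)/1000@R(t).T+[p[0],p[1],0];print(np.round(P,4),np.round(wproj(s,P),1))
print(proj('side',s['position']),proj('scene',s['position']))
E
```

```text
tip L [ 0.4735 -0.1549  0.003 ]
tip R [ 0.5125 -0.1525  0.003 ]
tail L [ 0.4827 -0.32    0.027 ]
tail R [ 0.5227 -0.3176  0.027 ]
tail L if z0 [ 0.4817 -0.3294  0.    ]
[ 0.4702 -0.1522  0.003 ] [293.4  10.3]
[ 0.5101 -0.1497  0.003 ] [338.6  10.3]
[ 0.4805 -0.3169  0.027 ] [295.8 195.9]
[ 0.5204 -0.3144  0.027 ] [336.8 195.8]
[[428.03065874 168.99226115]] [[236.5796873  224.66118099]]
```

Request:
drive_tool:
  targets: [0, 0, 0, -2, 2, 40, 1, 0, 0, 0, 0, 0, 40, 1, 0, 0, 0, 0, 0, 40, 1, 0, 0, 0, 0, 0, 15, 1, 0, 0, 0, 0, 0, 10, 1, 0, 0, 0, 0, 0, 0, 1]

```text
clock: 14.5
position: [0.5026, -0.2968, 0.024]
ee_rot: [0.001, 0.685, 0.728, 0.0]
contact_force: [-0.2, -0.7, 0.3]
width: 0.0854
```

Run:
```python
from fit import *
s=get_state();print(s['position'],s['ee_rot'],s['contact_force'],s['width'])
w=snap('wrist','w11');a=snap('side','s11');b=snap('scene','sc11')
cv2.imwrite('pics/m11.png',np.hstack([cv2.resize(a[170:280,330:470],(510,400),interpolation=2),cv2.resize(b[200:280,200:280],(290,400)[::1],interpolation=2)])[:,:,::-1])
```

```text
[ 0.50264471 -0.29677395  0.02402433] [5.94059215e-04 6.85322679e-01 7.28239287e-01 1.12346445e-04] [-0.1907264  -0.74837849  0.3365779 ] 0.08538783528339165
```

View pics/m11.png

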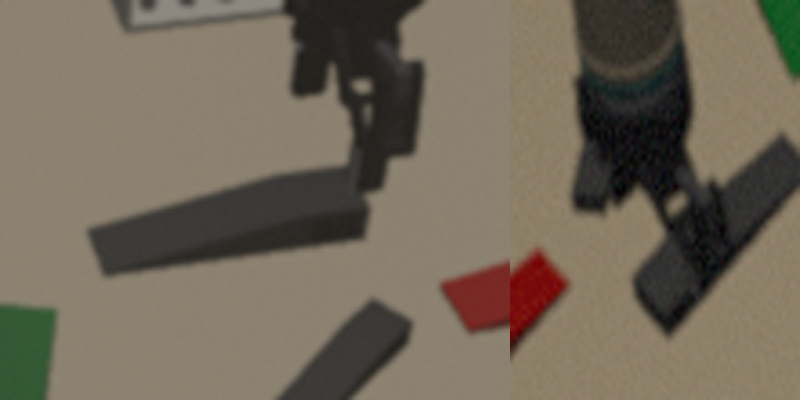

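View pics/w11.png

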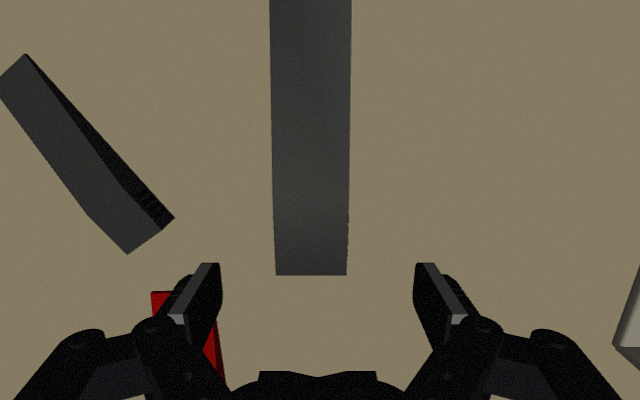

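Run:
```python
from fit import *
s=get_state();T=wtool(s)
for z in(0,-.015,-.03,-.045):
    print(z,*[np.round(proj('side',(T@[0,y,z,1])[:3]),1)[0] for y in(-.05,.05)],[np.round(proj('scene',(T@[0,y,z,1])[:3]),1)[0] for y in(-.05,.05)], np.round(wproj(s,(T@[0,-.045,z,1])[:3]),0),np.round(wproj(s,(T@[0.011,-.045,z,1])[:3]),0))
print([np.round(wray(s,p,.027),4) for p in((276,275),(347,275),(270,0),(351,0))])
```

```text
0 [428.2 236.4] [412.  207.1] [array([231.8, 246.6]), array([255.2, 266.1])] [238. 242.] [236. 224.]
-0.015 [429.1 231.3] [412.7 202. ] [array([231.1, 243.7]), array([254.6, 263.2])] [231. 255.] [229. 236.]
-0.03 [430.1 226.1] [413.5 196.9] [array([230.3, 240.6]), array([254.1, 260.2])] [223. 271.] [221. 250.]
-0.045 [431.1 220.8] [414.3 191.8] [array([229.5, 237.5]), array([253.5, 257.2])] [214. 289.] [211. 267.]
[array([ 0.4799, -0.318 ,  0.027 ]), array([ 0.52  , -0.3156,  0.027 ]), array([ 0.4745, -0.1813,  0.027 ]), array([ 0.5095, -0.1792,  0.027 ])]
```

Fingertips are about 36 mm short of the reported TCP when open, and about 23 mm when shut; the lid stop agrees. I'll descend on that basis.

Request:
drive_tool:
  targets: [0, 0, 0, 2, -4, 15, 1, 0, 0, 0, 0, 0, 12, 1, 0, 0, 0, 0, 0, 10, 1, 0, 0, 0, 0, 0, 8, 1, 0, 0, 0, 0, 0, 0, 1]

```text
clock: 15.28
position: [0.4976, -0.2944, -0.0223]
ee_rot: [-0.001, 0.685, 0.728, -0.0]
contact_force: [0.4, 0.4, 0.5]
width: 0.0857
```

Run:
```python
from fit import *
s=get_state();print(s['position'],s['ee_rot'],s['contact_force'],s['width'])
w=snap('wrist','w12');a=snap('side','s12')
cv2.imwrite('pics/m12.png',np.hstack([cv2.resize(a[170:280,330:470],(383,300),interpolation=2),cv2.resize(w,(417,300),interpolation=2)])[:,:,::-1])
```

```text
[ 0.49760767 -0.29442196 -0.02233152] [-6.67739374e-04  6.85403644e-01  7.28163030e-01 -1.18443413e-05] [0.42938713 0.42816714 0.4592774 ] 0.0856698008057422
```

View pics/m12.png

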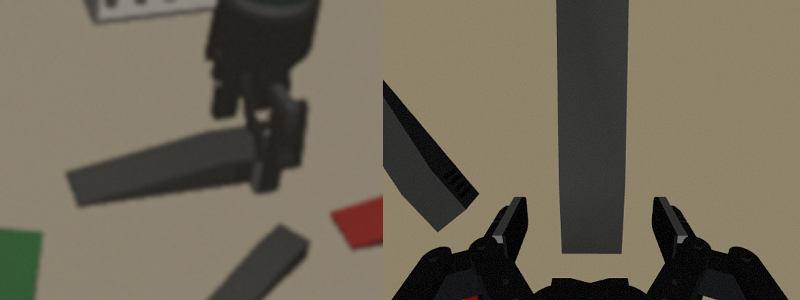

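The fingers straddle the tail without contact. Closing now.

Request:
drive_tool:
  targets: [0, 0, 0, 0, 0, 0, 0, 0, 0, 0, 0, 0, 0, 0, 0, 0, 0, 0, 0, 0, 0, 0, 0, 0, 0, 0, 0, 0, 0, 0, 0, 0, 0, 0, 0, 0, 0, 0, 0, 0, 0, 0]
  grip_force: 60

```text
clock: 16.12
position: [0.4983, -0.2949, -0.0211]
ee_rot: [0.001, 0.685, 0.728, 0.0]
contact_force: [-0.3, -0.2, 5.4]
width: 0.039
```

Run:
```python
from fit import *
s=get_state();print(s['position'],s['ee_rot'],s['contact_force'],s['width'])
w=snap('wrist','w13');a=snap('side','s13');b=snap('scene','sc13')
cv2.imwrite('pics/m13.png',np.hstack([cv2.resize(a[170:280,330:470],(383,300),interpolation=2),cv2.resize(w,(417,300),interpolation=2)])[:,:,::-1])
cv2.imwrite('pics/m14.png',cv2.convertScaleAbs(cv2.resize(b[110:220,325:445],None,fx=5,fy=5,interpolation=2)[:,:,::-1],alpha=1.5))
```

```text
[ 0.49828552 -0.29491849 -0.02114834] [5.06286837e-04 6.85386620e-01 7.28179176e-01 1.14048165e-04] [-0.32857902 -0.15749419  5.36833018] 0.038957731049998265
```

View pics/m13.png

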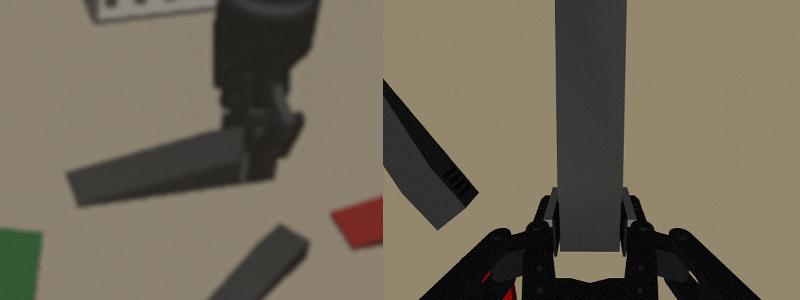

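View pics/m14.png

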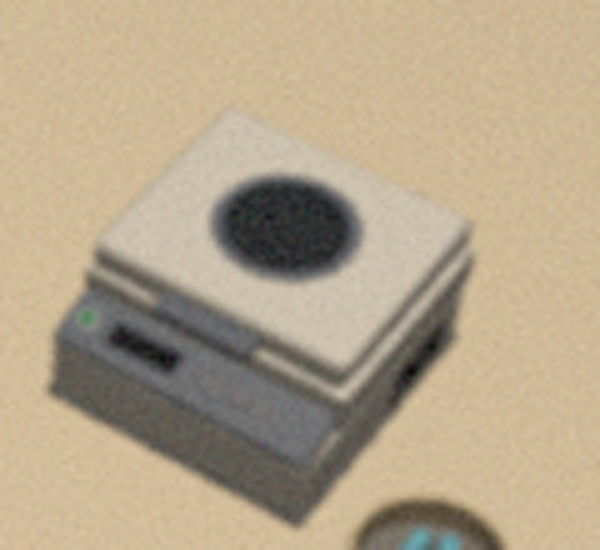

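Run:
```python
from fit import *
k=lambda p:np.array((325+p[0]/5,110+p[1]/5))
L=[((98,243),(-160,92,24)),((345,368),(-160,-92,24)),((475,222),(0,-92,24)),((232,108),(0,92,24))]
B=[((52,392),(-100,95,12)),((298,525),(-100,-95,12))]
def g(a):
    o=[]
    for px,l in L+B:
        x,y,z=l
        if (px,l) in L: t=a[3];x,z=x*np.cos(t)+z*np.sin(t)+98,-x*np.sin(t)+z*np.cos(t)+102
        o.append(proj('scene',np.array([x,y,z])/1000@R(a[2]).T+[a[0],a[1],0])[0]-k(px))
    return np.concatenate(o)
q=least_squares(g,[.578,.195,1.719,0],x_scale=[.01,.01,.05,.05]);print(q.x,np.round(q.fun,1))
def h(a):return g([*a,0])
q=least_squares(h,[.578,.195,1.719],x_scale=[.01,.01,.05]);print(q.x,np.round(q.fun,1))
x,y,t=q.x
print('front edge',np.array([-100,0,0])/1000@R(t).T+[x,y,0])
# project wedge targets
for n,a,b in(('green',(258,177),None),('green',(287,212),None)):
    pass
c=C['side'];
def ray(n,px,z):
    c=C[n];M=c['world_to_cam'];o=-M[:3,:3].T@M[:3,3];r=M[:3,:3].T@np.linalg.inv(c['mtx'])@[*px,1];return o+r*(z-o[2])/r[2]
print([np.round(ray('side',p,0),3) for p in((345,256),(337,316),(318,312),(323,258))])
```

```text
[ 0.57702788  0.19708265  1.72241999 -0.01526622] [-1.1 -0.4  0.3  0.7  1.  -0.9  0.2 -1.5 -0.5  0.4  0.1  1.2]
[0.57754267 0.19618519 1.72306796] [-1.1 -0.8  0.4  0.3  1.  -0.8  0.2 -1.4 -0.5  0.7  0.   1.4]
front edge [0.59271106 0.09734228 0.        ]
[array([ 0.444, -0.118,  0.   ]), array([ 0.293, -0.075,  0.   ]), array([ 0.307, -0.041,  0.   ]), array([ 0.445, -0.071,  0.   ])]
```

Run:
```python
from fit import *
s=get_state();T=np.linalg.inv(wtool(s))
w=cv2.imread('pics/w13.png');cv2.imwrite('pics/w13c.png',cv2.convertScaleAbs(cv2.resize(w[230:350,220:420],None,fx=4,fy=4,interpolation=2),alpha=1.8))
for p in((313,334),(313,250)):
    P=wray(s,p,.027);print(P,(T@[*P,1])[:3])
```

```text
[ 0.49665724 -0.31560896  0.027     ] [-0.02059118 -0.00285529 -0.04814321]
[ 0.49434    -0.27473865  0.027     ] [ 0.02034444 -0.00269378 -0.04816732]
```

View pics/w13c.png

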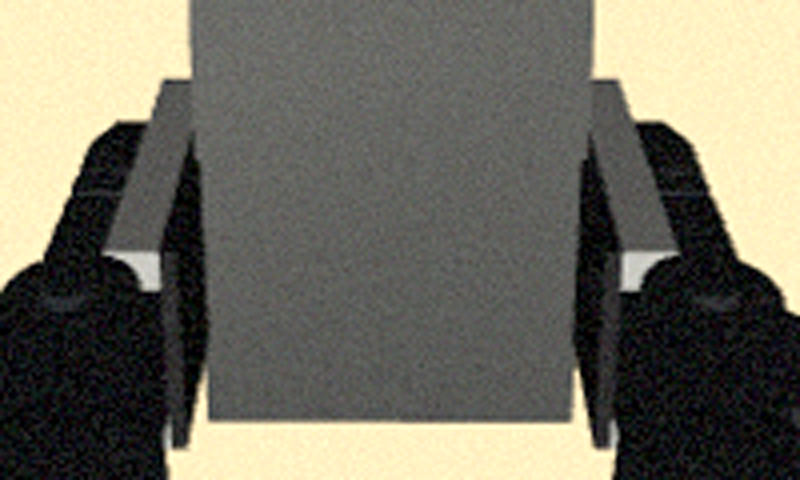

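Request:
drive_tool:
  targets: [0, 0, 0, 4, 12, 0, 0, 0, 0, 0, 8, 22, 0, 0, 0, 0, 0, 10, 22, 0, 0, 0, 0, 0, 10, 22, 0, 0, 0, 0, 0, 15, 20, 0, 0, 0, 0, 0, 25, 15, 0, 0, 0, 0, 0, 25, 10, 0, 0, 0, 0, 0, 25, 7, 0, 0, 0, 0, 0, 25, 4, 0, 0, 0, 0, -2.6, 20, 0, 0, 0, 0, 0, -2.6, 5, 0, 0, 0, 0, 0, 0, 0, 0, 0, 0]

```text
clock: 17.77
position: [0.6215, -0.1136, -0.0212]
ee_rot: [0.0, 0.651, 0.759, 0.001]
contact_force: [-0.9, 1.3, 5.5]
width: 0.0387
```

Run:
```python
from fit import *
s=get_state();print(s['position'],s['ee_rot'],s['contact_force'],s['width'])
T=wtool(s);print('yaw',np.arctan2(T[1,0],T[0,0]),'tip',T@[.144,0,0,1])
e=np.array([.5927,.0973]);t=1.7225;d=np.array([np.cos(t),np.sin(t)]);n=np.array([-d[1],d[0]])
v=(T@[.144,0,0,1])[:2]-e;print('tip past edge',v@d,'lat',v@n)
w=snap('wrist','w15');a=snap('side','s15');b=snap('scene','sc15')
cv2.imwrite('pics/m15.png',cv2.convertScaleAbs(np.hstack([cv2.resize(a[130:290,120:420],(500,267),interpolation=2),cv2.resize(b[110:270,240:420],(300,267),interpolation=2)])[:,:,::-1],alpha=1.5))
```

```text
[ 0.6214666  -0.11356228 -0.0211642 ] [3.44886759e-05 6.51277188e-01 7.58839704e-01 5.72432056e-04] [-0.86686304  1.32501988  5.4575268 ] 0.0387483081163322
yaw 1.7230600823478435 tip [ 0.59962525  0.02877164 -0.02106436  1.        ]
tip past edge -0.06878787777427756 lat 0.003510456380137266
```

View pics/m15.png

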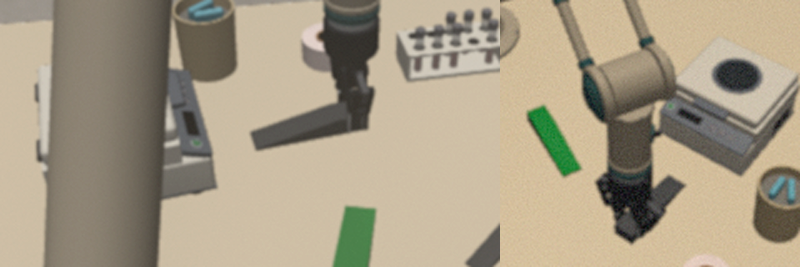

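View pics/w15.png

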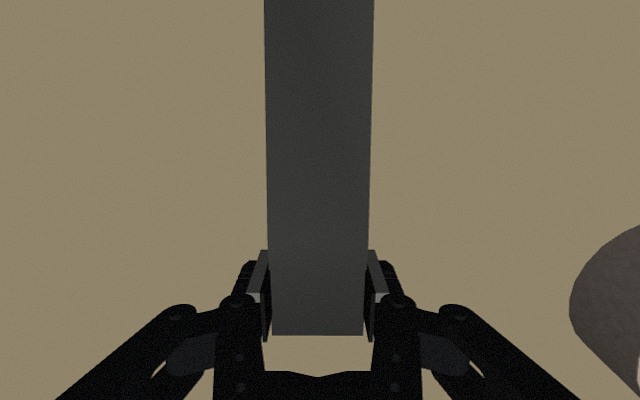

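Request:
drive_tool:
  targets: [0, 0, 0, 10, 0, 0, 0, 0, 0, 0, 18, 0, 0, 0, 0, 0, 0, 18, 0, 0, 0, 0, 0, 0, 18, 0, 0, 0, 0, 0, 0, 18, 0, 0, 0, 0, 0, 0, 12, 0, 0, 0, 0, 0, 0, 6, 0, 0, 0, 0, 0, 0, 0, 0, 0, 0]

```text
clock: 18.92
position: [0.6062, -0.0149, -0.0212]
ee_rot: [0.0, 0.651, 0.759, 0.001]
contact_force: [-0.2, 2.3, 6.1]
width: 0.039
```

```bash
cat > chk.py <<'E'
import sys
from fit import *
f=sys.argv[1]
s=get_state();print(s['position'],s['contact_force'],s['width'])
T=wtool(s);print('yaw',np.arctan2(T[1,0],T[0,0]))
e=np.array([.5927,.0973]);t=1.7225;d=np.array([np.cos(t),np.sin(t)]);n=np.array([-d[1],d[0]])
v=(T@[.144,0,0,1])[:2]-e;print('tip past edge',v@d,'lat',v@n)
w=snap('wrist','w'+f);a=snap('side','s'+f);b=snap('scene','sc'+f)
cv2.imwrite('pics/m'+f+'.png',cv2.convertScaleAbs(np.hstack([cv2.resize(a[140:270,120:380],(400,200),interpolation=2),cv2.resize(w,(400,200)),])[:,:,::-1],alpha=1.5))
cv2.imwrite('pics/n'+f+'.png',cv2.convertScaleAbs(cv2.resize(b[110:250,300:450],None,fx=4,fy=4,interpolation=2)[:,:,::-1],alpha=1.5))
E
python3 chk.py 16
```

```text
[ 0.60623426 -0.01486575 -0.02118497] [-0.18707773  2.26441079  6.1363361 ] 0.0390257953673171
yaw 1.7224732962067653
tip past edge 0.031077100745130263 lat 0.003568095502187622
```

View pics/w16.png

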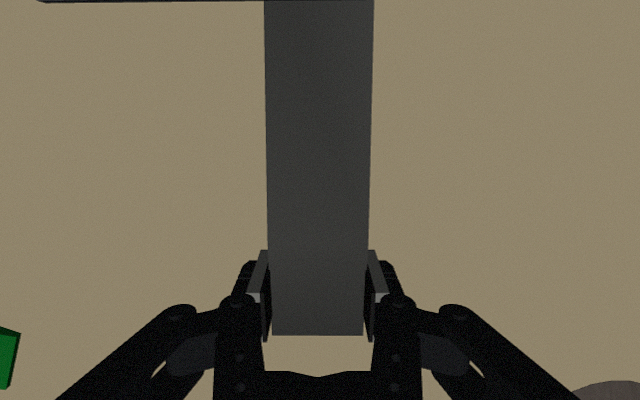

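View pics/n16.png

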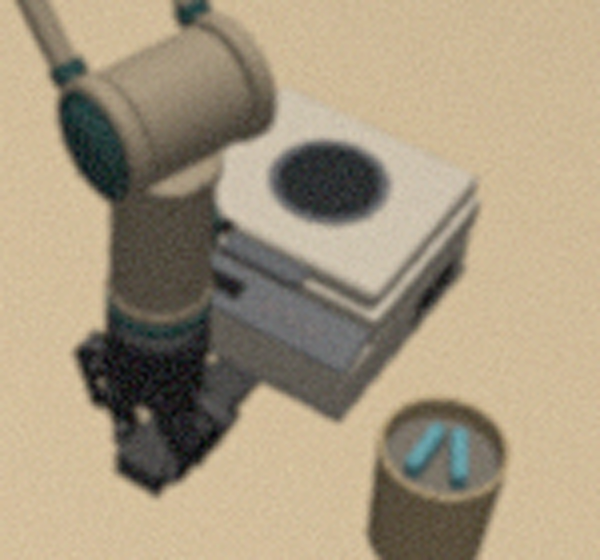

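Run:
```python
from fit import *
s=get_state();T=np.linalg.inv(wtool(s))
for p in((40,2),(200,1),(317,0)):
  for z in(.012,.082):
    P=wray(s,p,z);print(p,z,np.round(P,4),np.round((T@[*P,1])[:3],4))
```

```text
(40, 2) 0.012 [0.4918 0.0792 0.012 ] [ 0.1104 -0.099  -0.0331]
(40, 2) 0.082 [0.5442 0.0727 0.082 ] [ 0.0961 -0.048  -0.1031]
(200, 1) 0.012 [0.5476 0.088  0.012 ] [ 0.1107 -0.0424 -0.0331]
(200, 1) 0.082 [0.571 0.077 0.082] [ 0.0963 -0.0209 -0.1031]
(317, 0) 0.012 [0.5885 0.0946 0.012 ] [ 0.111  -0.0011 -0.0331]
(317, 0) 0.082 [0.5906 0.0801 0.082 ] [ 0.0965 -0.0011 -0.1031]
```

Request:
drive_tool:
  targets: [0, 0, 0, 4, 0, 0, 0, 0, 0, 0, 4, 0, 0, 0, 0, 0, 0, 0, 0, 0, 0]

```text
clock: 19.45
position: [0.6052, -0.0077, -0.0212]
ee_rot: [0.0, 0.652, 0.759, 0.0]
contact_force: [0.6, 0.5, 6.1]
width: 0.039
```

Request:
drive_tool:
  targets: [0, 0, 0, 3, 0, 0, 0, 0, 0, 0, 3, 0, 0, 0, 0, 0, 0, 2, 0, 0, 0, 0, 0, 0, 0, 0, 0, 0]

```text
clock: 19.95
position: [0.6044, -0.0011, -0.0212]
ee_rot: [0.001, 0.651, 0.759, -0.0]
contact_force: [0.9, -3.8, 5.3]
width: 0.0386
```

```bash
python3 chk.py 17
```

```text
[ 0.60436393 -0.00112259 -0.02115439] [ 0.92515507 -3.84656714  5.32340286] 0.03855793194091794
yaw 1.7232035626652906
tip past edge 0.04494475773788452 lat 0.003445205300560887
```

View pics/w17.png

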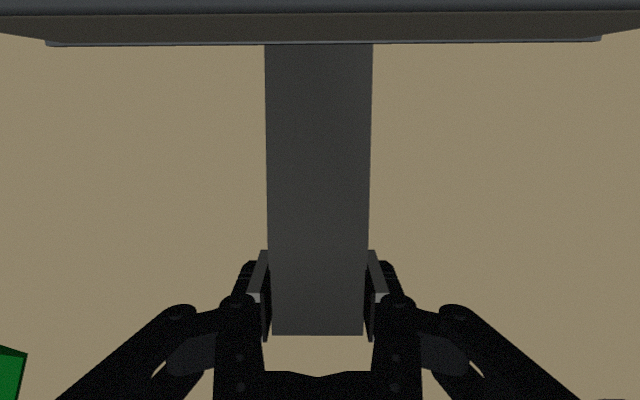

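Request:
drive_tool:
  targets: [0, 0, 0, 2, 0, 0, 0, 0, 0, 0, 2, 0, 0, 0, 0, 0, 0, 2, 0, 0, 0, 0, 0, 0, 2, 0, 0, 0, 0, 0, 0, 0, 0, 0, 0]

```text
clock: 20.72
position: [0.6033, 0.0063, -0.0212]
ee_rot: [0.001, 0.651, 0.759, -0.0]
contact_force: [0.8, -5.2, 4.3]
width: 0.039
```

```bash
python3 chk.py 18
python3 - <<'E'
import cv2,numpy as np
a=[cv2.convertScaleAbs(cv2.imread('pics/w%s.png'%k)[0:80],alpha=2) for k in('17','18')]
cv2.imwrite('pics/c18.png',np.vstack(a))
E
```

```text
[ 0.60333505  0.00634143 -0.02117565] [ 0.78962935 -5.20852641  4.32243791] 0.03901286738235425
yaw 1.722978120413608
tip past edge 0.052478398695147394 lat 0.0033018267617700684
```

View pics/c18.png

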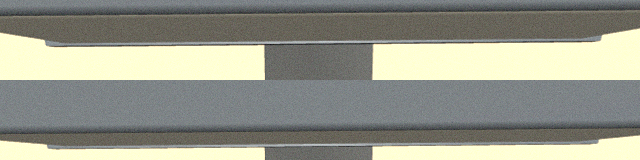

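Run:
```python
from fit import *
s=get_state();T=np.linalg.inv(wtool(s))
for v in(66,68,70):
  for z in(.012,.014):
    P=wray(s,(317,v),z);x=(T@[*P,1])[0];print(v,z,np.round(P,4),'tip past',round(.144-x,4))
s2=dict(s);s2['position']=np.array([.60436,-.00112,-.02115]);P=wray(s2,(317,43),.012);print(P)
w=cv2.imread('pics/w18.png');cv2.imwrite('pics/c19.png',cv2.convertScaleAbs(cv2.resize(w[40:90,0:640:1],None,fx=1.25,fy=5),alpha=2))
```

```text
66 0.012 [0.5887 0.0945 0.012 ] tip past 0.0547
66 0.014 [0.5887 0.0944 0.014 ] tip past 0.0548
68 0.012 [0.5888 0.0938 0.012 ] tip past 0.0554
68 0.014 [0.5888 0.0938 0.014 ] tip past 0.0555
70 0.012 [0.5889 0.0931 0.012 ] tip past 0.0561
70 0.014 [0.5889 0.0931 0.014 ] tip past 0.0562
[0.58853622 0.09479828 0.012     ]
```

View pics/c19.png

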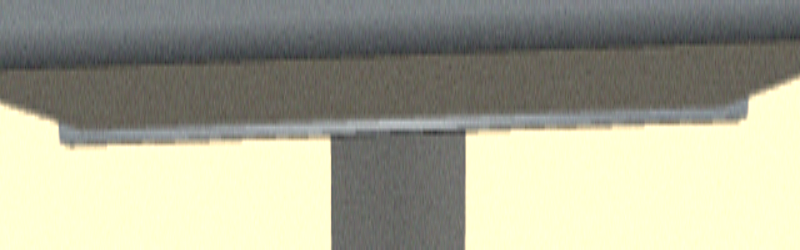

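View pics/n18.png

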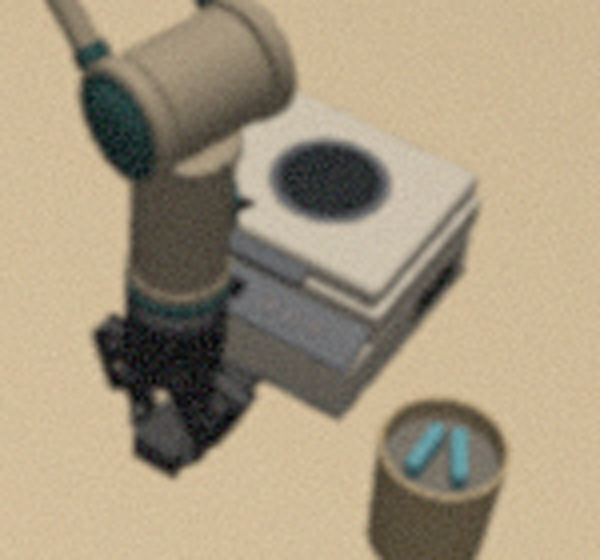

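Request:
drive_tool:
  targets: [0, 0, 0, 2, 0, 0, 0, 0, 0, 0, 2, 0, 0, 0, 0, 0, 0, 2, 0, 0, 0, 0, 0, 0, 2, 0, 0, 0, 0, 0, 0, 2, 0, 0, 0, 0, 0, 0, 0, 0, 0, 0, 0, 0, 0, 0, 0, 0, 0]

```text
clock: 21.75
position: [0.6018, 0.0162, -0.0212]
ee_rot: [0.001, 0.651, 0.759, -0.0]
contact_force: [1.0, -4.9, 5.4]
width: 0.0388
```

```bash
python3 chk.py 20
python3 - <<'E'
from fit import *
w=cv2.imread('pics/w20.png');cv2.imwrite('pics/c20.png',cv2.convertScaleAbs(cv2.resize(w[40:130],None,fx=1.25,fy=5),alpha=2))
E
```

```text
[ 0.60184892  0.01624637 -0.02115126] [ 0.97729427 -4.86185438  5.39048574] 0.03882509147098161
yaw 1.7230030947374786
tip past edge 0.06249418612107402 lat 0.0032776242865464023
```

View pics/c20.png

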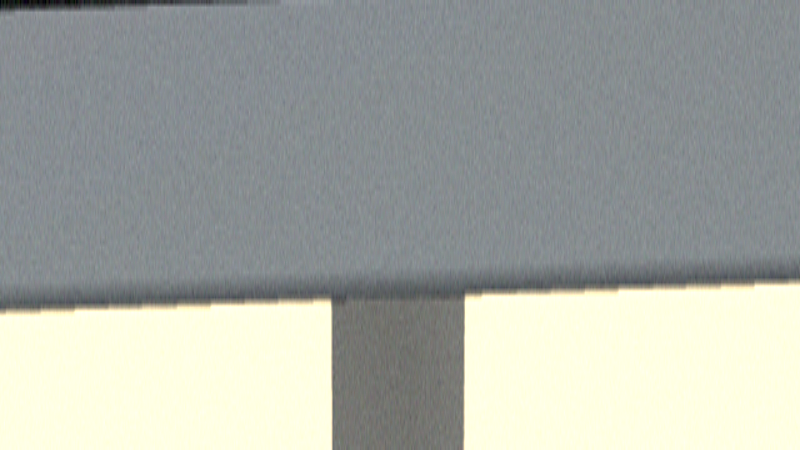

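View pics/m20.png

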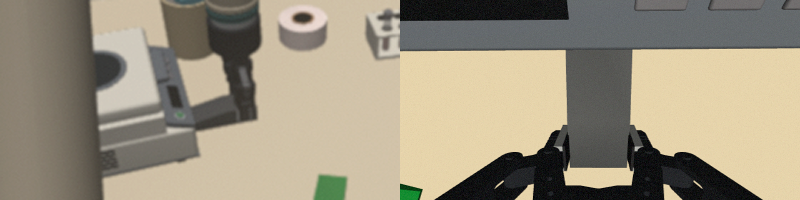

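Run:
```python
from fit import *
def fl(n,f1,f2,pts):
    A,B=[cv2.imread(f'pics/{f}.png',0) for f in(f1,f2)]
    A,B=[cv2.GaussianBlur(x,(3,3),0) for x in(A,B)]
    p=np.array(pts,np.float32).reshape(-1,1,2);q,st,er=cv2.calcOpticalFlowPyrLK(A,B,p,None,winSize=(17,17))
    print(n,f1,f2,[(pp,np.round(b-a,2).tolist()) for pp,a,b in zip(pts,p[:,0],q[:,0])])
# lid/case points
pr=lambda x,y,z:tuple(np.round(proj('scene',np.array([x,y,z])/1000@R(1.7225).T+[.5775,.1962,0])[0],1).tolist())
P=[pr(-62,-92,126),pr(-100,-95,78),pr(-100,-95,12),pr(98,-92,126),pr(100,-95,12)]
fl('scene','sc17','sc20',P);fl('scene','sc16','sc17',P);fl('scene','sc16','sc20',P);fl('scene','sc13','sc20',P)
def mv(x,y,z,th,dx=0):
    x0,z0=75,0;X=(x-x0)*np.cos(th)-(z-z0)*-np.sin(th)*1+x0;Z=-(x-x0)*np.sin(th)+(z-z0)*np.cos(th)+z0;return X+dx,y,Z
th=3.0/150
print('expected for feet +3mm:',[np.round(np.array(pr(*mv(*q,th)))-pr(*q),2).tolist() for q in((-62,-92,126),(-100,-95,78),(-100,-95,12),(98,-92,126),(100,-95,12))])
W=[(272,334),(366,334)];fl('wrist','w16','w20',W)
```

```text
scene sc17 sc20 [((394.4, 183.9), [0.49000000953674316, -0.9399999976158142]), ((386.8, 202.7), [0.3100000023841858, -0.8100000023841858]), ((384.6, 216.4), [0.20999999344348907, -0.8199999928474426]), ((421.0, 153.7), [0.20000000298023224, -0.20999999344348907]), ((416.6, 178.5), [0.15000000596046448, -0.20000000298023224])]
scene sc16 sc17 [((394.4, 183.9), [0.029999999329447746, -0.03999999910593033]), ((386.8, 202.7), [0.0, -0.029999999329447746]), ((384.6, 216.4), [-0.05000000074505806, 0.0]), ((421.0, 153.7), [0.0, 0.0]), ((416.6, 178.5), [0.029999999329447746, -0.019999999552965164])]
scene sc16 sc20 [((394.4, 183.9), [0.5199999809265137, -0.9800000190734863]), ((386.8, 202.7), [0.38999998569488525, -0.9300000071525574]), ((384.6, 216.4), [0.17000000178813934, -0.8199999928474426]), ((421.0, 153.7), [0.20000000298023224, -0.20999999344348907]), ((416.6, 178.5), [0.18000000715255737, -0.2199999988079071])]
scene sc13 sc20 [((394.4, 183.9), [0.5199999809265137, -0.9800000190734863]), ((386.8, 202.7), [0.3700000047683716, -0.9200000166893005]), ((384.6, 216.4), [0.18000000715255737, -0.8299999833106995]), ((421.0, 153.7), [0.20999999344348907, -0.20999999344348907]), ((416.6, 178.5), [0.12999999523162842, -0.1599999964237213])]
expected for feet +3mm: [[0.5, -1.1], [0.4, -1.1], [0.1, -0.7], [0.3, -0.4], [0.1, 0.1]]
wrist w16 w20 [((272, 334), [-0.009999999776482582, -0.28999999165534973]), ((366, 334), [0.0, -0.3199999928474426])]
```

Request:
drive_tool:
  targets: [0, 0, 0, 0, 0, 0, 0, 0, 0, 0, 0, 0, 0, 0, 0, 0, 0, 0, 0, 0, 0, 0, 0, 0, 0, 0, 0, 0]

```text
clock: 22.4
position: [0.6018, 0.0163, -0.0212]
ee_rot: [0.001, 0.651, 0.759, -0.0]
contact_force: [1.3, -4.5, 5.3]
width: 0.039
```

```bash
python3 chk.py 21
python3 - <<'E'
from fit import *
def fl(f1,f2,pts):
    A,B=[cv2.GaussianBlur(cv2.imread(f'pics/{f}.png',0),(3,3),0) for f in(f1,f2)]
    p=np.array(pts,np.float32).reshape(-1,1,2);q,st,er=cv2.calcOpticalFlowPyrLK(A,B,p,None,winSize=(15,15))
    print(f1,f2,[(pp,np.round(b-a,2).tolist()) for pp,a,b in zip(pts,p[:,0],q[:,0])])
P=[(249.5,242.5),(246.7,223.5),(228,196)]
fl('s11','s20',P);fl('s0','s20',P[:2]);fl('s20','s21',P);fl('sc20','sc21',[(394,184),(385,216)]);fl('sc0','sc21',[(385,216),(416,178),(409,213),(364,272),(303,310)])
pr=lambda x,y,z:proj('side',np.array([x,y,z])/1000@R(1.7225).T+[.5775,.1962,0])[0]
print('expect',pr(-100,95,15.5)-pr(-100,95,12))
E
```

```text
[ 0.60182833  0.01625392 -0.02116435] [ 1.28540263 -4.47419304  5.29029688] 0.03899949681187914
yaw 1.7229422144993498
tip past edge 0.06250479972225521 lat 0.003288070896861993
s11 s20 [((249.5, 242.5), [27.729999542236328, -60.79999923706055]), ((246.7, 223.5), [14.930000305175781, -1.4900000095367432]), ((228, 196), [20.829999923706055, -5.699999809265137])][ WARN:0@0.583] global loadsave.cpp:275 findDecoder imread_('pics/s0.png'): can't open/read file: check file path/integrity
Traceback (most recent call last):
cv2.error: OpenCV(4.12.0) /io/opencv/modules/imgproc/src/smooth.dispatch.cpp:618: error: (-215:Assertion failed) !_src.empty() in function 'GaussianBlur'
```

View pics/n21.png

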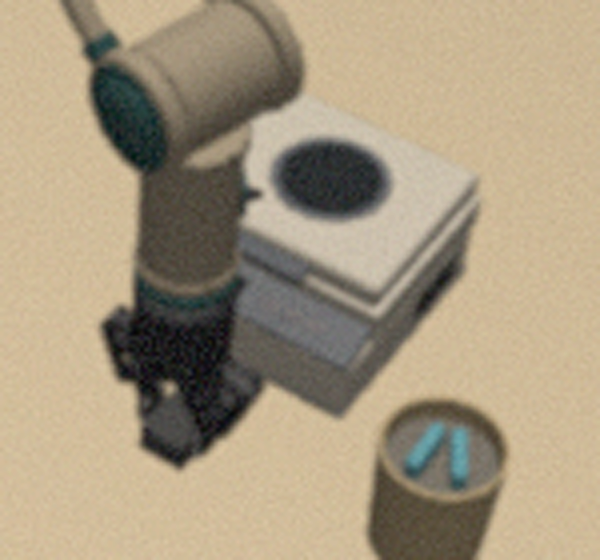

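Run:
```python
from fit import *
def fl(f1,f2,pts):
    A,B=[cv2.GaussianBlur(cv2.imread(f'pics/{f}.png',0),(3,3),0) for f in(f1,f2)]
    p=np.array(pts,np.float32).reshape(-1,1,2);q,st,er=cv2.calcOpticalFlowPyrLK(A,B,p,None,winSize=(15,15))
    print(f1,f2,[(pp,np.round(b-a,2).tolist()) for pp,a,b in zip(pts,p[:,0],q[:,0])])
P=[(249.5,242.5),(246.7,223.5),(228,196)]
fl('side0','s21',P[:2]);fl('s8','s21',P);fl('s17','s21',P);fl('s20','s21',P);fl('scene0','sc21',[(385,216),(416,178),(409,213),(364,272),(303,310)])
pr=lambda x,y,z:proj('side',np.array([x,y,z])/1000@R(1.7225).T+[.5775,.1962,0])[0]
print('expect',pr(-100,95,15.5)-pr(-100,95,12))
```

```text
side0 s21 [((249.5, 242.5), [37.689998626708984, -25.540000915527344]), ((246.7, 223.5), [30.450000762939453, -3.4600000381469727])]
s8 s21 [((249.5, 242.5), [38.060001373291016, -25.239999771118164]), ((246.7, 223.5), [39.310001373291016, -5.210000038146973]), ((228, 196), [13.9399995803833, -30.940000534057617])]
s17 s21 [((249.5, 242.5), [-0.3499999940395355, -1.0800000429153442]), ((246.7, 223.5), [-0.30000001192092896, -0.3199999928474426]), ((228, 196), [-1.2599999904632568, -0.9100000262260437])]
s20 s21 [((249.5, 242.5), [-0.009999999776482582, -0.0]), ((246.7, 223.5), [-0.009999999776482582, -0.0]), ((228, 196), [0.0, -0.0])]
scene0 sc21 [((385, 216), [0.20000000298023224, -1.0399999618530273]), ((416, 178), [-0.019999999552965164, -0.10000000149011612]), ((409, 213), [-0.029999999329447746, 0.09000000357627869]), ((364, 272), [0.0, 0.029999999329447746]), ((303, 310), [73.83000183105469, -144.25999450683594])]
expect [-0.149041   -1.16943617]
```

```bash
python3 -c "
from rig import *
print(sign_off())"
```

```text
the job is handed in; nothing more can be done
None
```

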